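# Square the axle board and hold the wheel over its dowel

## Task

Push the plywood board with the upright dowel square and flush into the corner of the gluing jig's two fences. Then take the wheel with the tall hub, lift it over the bit rack without it touching the rack, and finish while still holding it level about a centimetre above the dowel's top, its hole centred over the dowel, so that I can brush on glue: never let the wheel touch the board or dowel, and do not lower it or let go. The board must stay flush in its corner and everything else on the bench stays where it is.

Things in the scene. Friction and masses are not known exactly. Their poses are not given: they have to be found in the camera images.
- jig: fixed gluing jig, a dark brown hardboard plate 220 (x) x 200 (y) x 12 mm thick lying on the bench, with two wooden batten fences along its +x and +y edges, 18 mm thick and standing 24 mm above the plate. Origin: centre of the plate's underside. The fences' inner faces are at x = +90 mm and y = +80 mm of its frame
- jig_corner (a point): inner corner of the two fences at the height of the plate's top face (12 mm above the bench); axes as the jig's: +x and +y point into the fences
- axle_board: loose plywood board 110 (x) x 90 (y) x 18 mm, 0.15 kg, lying on the jig's plate, a 12 mm dowel standing upright in its centre to 40 mm above its top. Origin: centre of underside, z up. Its centre starts 20 to 50 mm short of home along each axis, turned up to 0.3 rad from the jig's axes; fully home it is parallel to the jig, its centre 55 mm (x) and 45 mm (y) short of the jig corner
- dowel_tip (a point): centre of the dowel's top end, 58 mm above the board's underside
- wheel: loose turned wooden wheel lying flat, flange down, about 0.12 kg: flange 80 mm in diameter and 12 mm thick, on it a round hub 34 mm in diameter and 40 mm tall (52 mm overall), and a 16 mm hole straight through the middle. Origin: centre of the underside, z along the hole, up. The hub is what to grip, from above
- bit_rack: fixed wooden rack, a block 360 (x) x 45 (y) x 45 mm full of upright drill and grinding bits reaching up to 100 mm above the bench; it stands between the wheel and the jig. Origin: centre of its underside; x runs along it
- ring_blank: bystander: flat wooden ring 90 mm in diameter, 28 mm hole, 6 mm thick, no hub. Origin: centre of underside
- disc_blank: bystander: flat wooden disc 84 mm in diameter, 6 mm thick, no hole and no hub. Origin: centre of underside
- glue_bottle: bystander: upright white glue bottle 52 mm in diameter, 140 mm tall. Origin: centre of underside
- screw_jar: bystander: upright glass jar 66 mm in diameter, 80 mm tall. Origin: centre of underside
- wrench: bystander: open-ended wrench lying flat, 150 mm long. Origin: its middle, underside
- grommet: bystander: black rubber grommet 32 mm in diameter, 10 mm high. Origin: centre of underside
- scissors: bystander: black-handled scissors lying flat, 190 mm long. Origin: at the pivot, underside
Not all that is in view belongs to the job. Leave any black look-alike of the axle_board alone. What is shaped like the wheel but green is not meant.

How it is judged:
By the outcome, as a careful person would: the job done as asked, in the order asked, and still so for the second after the job is handed in, while the arm keeps its last pose, push and grip.
It also fails if it takes over 70 s, if anything falls off the work surface, if the arm or the gripper's body presses on something with over 40 N, if the wrist force passes 120 N, or if a joint passes its speed limit or range.

## Robot

A 6-joint arm with a two-finger parallel gripper is mounted at the origin on the work surface. World frame = base frame: x ahead of the robot, y to its left, z up, the work surface at z = 0. Lengths are in m, angles in degrees, forces in N, time in s.
With the tool pointing down it reaches from about 0.325 to 0.85 m from the base axis. Payload 15.5 kg.
Tool frame: the origin (TCP) lies at the very end of the fingers, on their centre line; the grasp point (between the pads) lies arm.grip_depth behind it (arm.grip_depth is the distance from the TCP to the grasp point, in m); z points along the fingers, y is the line along which they close (so a half turn about z gives the same grasp; the last joint's range is limited). The gripper opens to 91 mm and grips with 3 to 60 N. Pads are 32 mm wide; open, the fingers measure 118 mm over their backs; the gripper's body (76 mm by 178 mm) begins 60 mm behind the grasp point.
Start: joints at [-81.503, 28.281, 77.091, -0, 74.628, -5.472], TCP at [0.151, -0.607, 0.214] pointing down, gripper open.
Joint ranges: [-166.48, 166.48], [-47.26, 123.95], [12.59, 153.08], [-70.14, 250.14], [6.76, 159.57], [-176.63, 176.63]. Speed limits (degrees/s): [108.29, 108.29, 147.25, 172.46, 172.46, 172.46].

## Interface

Orientations are given as a 3x3 rotation matrix whose columns are the frame's x, y, z axes.
In Python, from rig import arm gives the robot as it stands. Calls block until the motion is done:
- arm.move_to(position, orientation): joint-space move of the TCP to a pose.
- arm.move_l(position, orientation=None, feed=0.15): straight line of the TCP; orientation=None keeps the orientation; feed is the mean speed in m/s.
- arm.move_joints(angles): joint-space move.
- arm.grip(opening): finger opening in m; the grip force is fixed at half the most; returns when the fingers have stopped.
- arm.sleep(seconds).
- arm.solve_ik(position, orientation): joint angles nearest the present ones, or None.
- arm.snapshot(name): name is "scene" or "top" or "wrist"; returns the picture (480x640x3 uint8, red, green, blue); there is no depth.
- arm.get_calibration(name): a dict with "intrinsics" (3x3 intrinsics, pixels), "cam_to_world" (4x4, takes a point from camera to world coordinates). Camera axes: x right, y down, z forward; pixel columns grow to the right and rows downward; lengths in m; the calibration is good to about 2 mm. A picture is of the moment at which its call begins: read the wrist's pose just before it. get_calibration takes no time and is no camera call; for the wrist camera it gives the pose at the moment of the call.
A pose or a line that the arm cannot do raises arm.Unreachable and nothing moves.
- arm.sign_off(): hands the job in; it is judged then, once.
Readings, each from a call of its own:
- arm.current_t(): time.
- arm.current_joint_positions(): joint angles.
- arm.current_dq(): joint speeds.
- arm.current_tau(): joint torques, N m.
- arm.current_ee_pos(): TCP position.
- arm.current_tool_rot(): TCP orientation.
- arm.current_force(): force on the tool from outside, world axes, zero at the start.
- arm.current_torque(): the same for the moment, N m.
- arm.current_width(): finger opening in m.
- arm.current_grasp_force(): force on a finger pad.
Only numpy, scipy, OpenCV 4.12 (cv2) and the standard library are available. Lean on these libraries where they do the work, as an engineer would, in place of code of your own. Each camera call takes 0.05 s, during which the arm holds its last target. There are 200 camera calls.

## Working session

There is one attempt and no reset: what is moved stays moved. The work goes in short steps, each a Python script; the robot and the scene stay as the last script left them, time stands still between calls to the robot, and variables do not carry over. Pictures are saved under pics/ and viewed, at most 10 in all, crops included, and the job is handed in when it is done.

```bash
ls; mkdir -p pics; python3 - <<'E'
from rig import arm
import cv2,numpy as np
for n in("scene","top"):
    im=arm.snapshot(n); cv2.imwrite(f"pics/{n}0.png",im[:,:,::-1])
    c=arm.get_calibration(n); print(n,np.round(c["intrinsics"],1).tolist(),np.round(c["cam_to_world"],4).tolist())
print(arm.grip_depth,arm.current_t(),arm.current_width())
E
```

```text
pics
scene [[507.4, 0.0, 317.5], [0.0, 507.4, 239.5], [0.0, 0.0, 1.0]] [[0.6565, 0.6126, -0.4402, 1.0562], [0.7541, -0.5189, 0.4026, -0.4011], [0.0183, -0.5962, -0.8026, 0.9633], [0.0, 0.0, 0.0, 1.0]]
top [[465.7, 0.0, 324.0], [0.0, 465.7, 241.0], [0.0, 0.0, 1.0]] [[0.0173, -0.9954, 0.0938, 0.4686], [-0.9997, -0.0187, -0.0147, 0.0458], [0.0164, -0.0936, -0.9955, 1.0741], [0.0, 0.0, 0.0, 1.0]]
0.0188 0.1 0.09136348452030572
```

View pics/scene0.png

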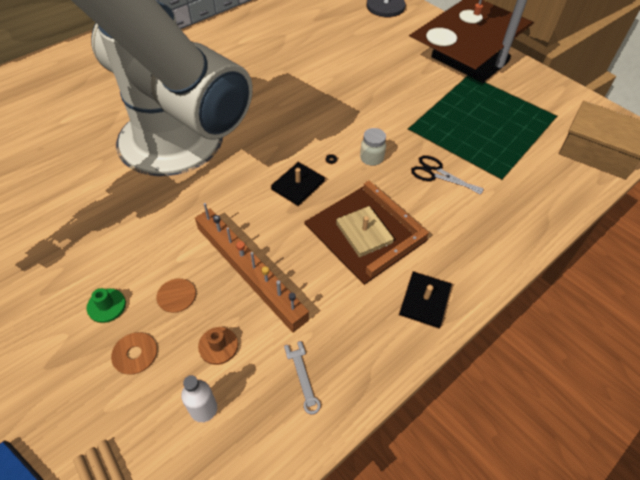

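View pics/top0.png

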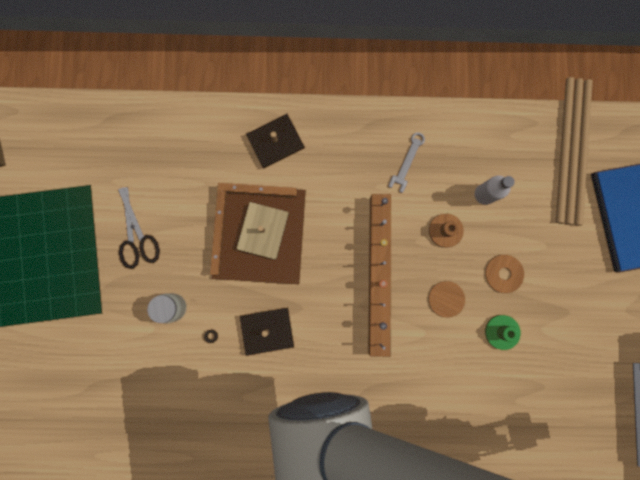

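In the top view the candidates are:
- **Boards:** plywood with dowel at (263,231), which fits. The black look-alikes at (275,140) and (267,331) do not.
- **Wheels:** brown with tall hub at (446,231), which fits. The green one at (503,332) is excluded, and the ring (505,273) and disc (447,299) have no hub.

The fences run along the top (+x) and left (+y) of the jig.

I'll enlarge both to confirm them and measure.

```bash
python3 - <<'E'
import cv2,numpy as np
im=cv2.imread("pics/top0.png")
a=cv2.resize(im[175:295,200:315],None,fx=5,fy=5,interpolation=cv2.INTER_CUBIC)
cv2.imwrite("pics/cropjig.png",a[:600])
b=cv2.resize(im[170:270,360:480],None,fx=6,fy=6,interpolation=cv2.INTER_CUBIC)
cv2.imwrite("pics/cropwheel.png",b)
E
```

```text
(no output)
```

View pics/cropjig.png

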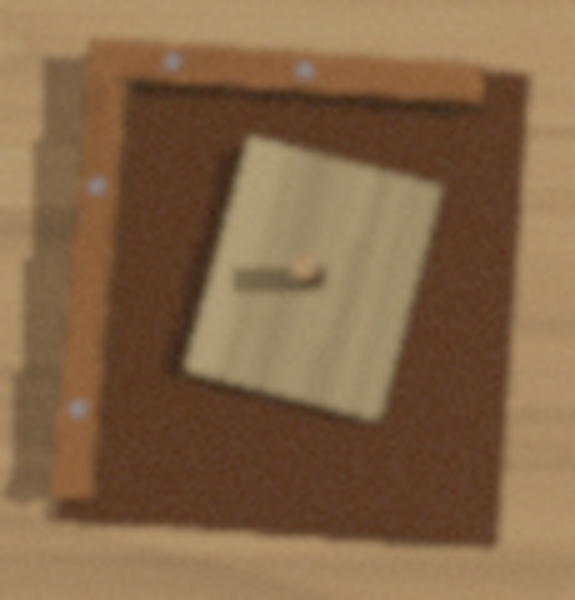

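View pics/cropwheel.png

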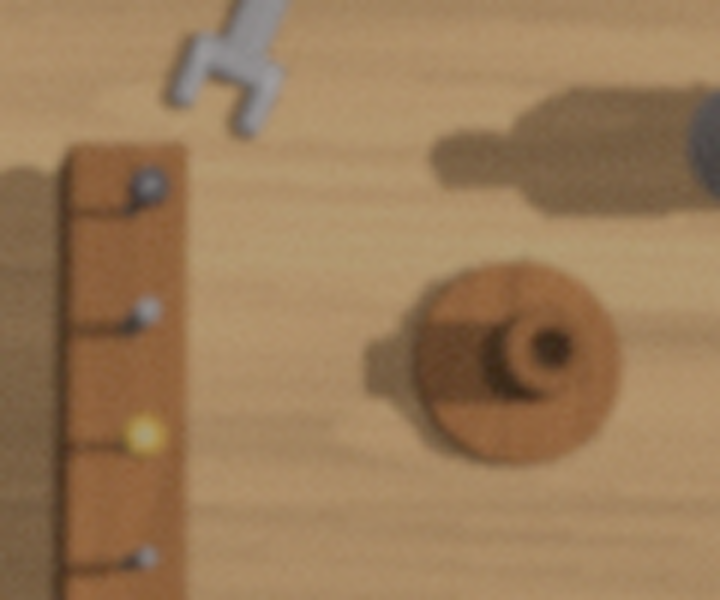

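The jig crop shows:
- **Board corners:** (248,135), (442,183), (383,420) and (183,373), with the dowel tip at (303,268).
- **Plate corners:** (528,73), (496,545) and (52,518).
- **Fence outer corner:** (90,40).

The wheel crop confirms a brown wheel with a tall holed hub. The flange centre is about (518,363) and the hub top about (548,350).

```bash
cat > h.py <<'E'
import numpy as np, cv2
from rig import arm
def ray(name,uv,z,c=None):
    c=c or arm.get_calibration(name); K=np.array(c["intrinsics"]);T=np.array(c["cam_to_world"])
    d=T[:3,:3]@np.linalg.inv(K)@[uv[0],uv[1],1]; o=T[:3,3]
    return (o+d*(z-o[2])/d[2])
def proj(c,P):
    K=np.array(c["intrinsics"]);T=np.array(c["cam_to_world"])
    p=K@(T[:3,:3].T@(np.array(P)-T[:3,3])); return p[:2]/p[2]
def R(yaw):  # tool down, tool y axis (closing line) at yaw(deg) from world x
    a=np.radians(yaw); y=np.array([np.cos(a),np.sin(a),0]); z=np.array([0,0,-1.]); return np.column_stack([np.cross(y,z),y,z])
E
python3 - <<'E'
from h import *
J=lambda u,v,z:ray("top",((u+.5)/5-.5+200,(v+.5)/5-.5+175),z)
W=lambda u,v,z:ray("top",((u+.5)/6-.5+360,(v+.5)/6-.5+170),z)
np.set_printoptions(precision=4,suppress=True)
pl=[J(528,73,.012),J(496,545,.012),J(52,518,.012)]; fo=J(90,40,.036)
print("plate TR,BR,BL",pl,"fence outer",fo)
e=pl[0]-pl[1];f=pl[2]-pl[1];print("lens",np.hypot(*e[:2]),np.hypot(*f[:2]),"ang",np.degrees(np.arctan2(e[1],e[0])),np.degrees(np.arctan2(-f[0],f[1])))
g=fo-pl[1]; print(g,np.hypot(*g[:2]))
b=[J(*p,.03) for p in((248,135),(442,183),(383,420),(183,373))]
print("board",b,np.mean(b,0))
for i in range(4):
    d=b[(i+1)%4]-b[i];print(np.hypot(*d[:2]),np.degrees(np.arctan2(d[1],d[0])))
print("tip",J(303,268,.070))
print("fence in",J(128,82,.036),J(480,105,.012),J(97,497,.036), J(485,67,.036))
print("wheel",W(518,363,.012),W(548,350,.052))
print("rack",[W(*p,.045) for p in((70,147),(187,147))], [W(*p,.1) for p in ((148,185),(145,435))])
E
```

```text
plate TR,BR,BL [array([0.6883, 0.0757, 0.012 ]), array([0.4706, 0.0856, 0.012 ]), array([0.4793, 0.2868, 0.012 ])] fence outer [0.6944 0.2729 0.036 ]
lens 0.217941778451073 0.201407805247787 ang -2.6139855102910916 -2.475377030774167
[0.2238 0.1873 0.024 ] 0.2918297701009296
board [array([0.6535, 0.2013, 0.03  ]), array([0.6332, 0.113 , 0.03  ]), array([0.5254, 0.1368, 0.03  ]), array([0.5449, 0.2268, 0.03  ])] [0.5893 0.1695 0.03  ]
0.09055949137853067 -102.89835846376928
0.11039802856585934 167.56349122307282
0.0921535561990875 77.8127657173748
0.11154035086075045 -13.256435437067939
tip [0.5885 0.1697 0.07  ]
fence in [0.6755 0.2551 0.036 ] [0.6728 0.0975 0.012 ] [0.4887 0.2619 0.036 ] [0.6857 0.0945 0.036 ]
wheel [ 0.5993 -0.2506  0.012 ] [ 0.5995 -0.2506  0.052 ]
rack [array([ 0.6734, -0.0737,  0.045 ]), array([ 0.6743, -0.1175,  0.045 ])] [array([ 0.6494, -0.095 ,  0.1   ]), array([ 0.5605, -0.0944,  0.1   ])]
```

Everything agrees to within 2–3 mm:
- **Jig:** yaw about -2.6°, inner corner about (0.676, 0.256).
- **Board:** yaw about -13°, centre (0.589, 0.1695), tip directly over it.
- **Wheel:** (0.5995, -0.2506), with flange and hub agreeing.

I'll push along jig +y first, with two spread fingers on the board's long face.

```bash
cat >> h.py <<'E'
JY=-2.6
a=np.radians(JY); JX=np.array([np.cos(a),np.sin(a),0]); JYv=np.array([-np.sin(a),np.cos(a),0])
CORNER=np.array([.6764,.256,.012])
def jp(x,y,z): # jig-corner frame -> world; z absolute
    p=CORNER+x*JX+y*JYv; p[2]=z; return p
def bestR(p,yaw):
    q0=np.array(arm.current_joint_positions()); best=None
    for y in (yaw,yaw+180):
        q=arm.solve_ik(p,R(y))
        if q is not None and (best is None or abs(np.array(q)-q0).max()<best[0]): best=(abs(np.array(q)-q0).max(),R(y),y)
    print("yaw",best[2],"maxdq",round(best[0])); return best[1]
def push(d,maxdist,fstop,step=.002):
    """step along d until reaction exceeds fstop; target creep is tiny per step"""
    p=np.array(arm.current_ee_pos()); f0=np.array(arm.current_force()); log=[]
    for i in range(1,int(maxdist/step)+1):
        arm.move_l(p+d*step*i,feed=.03)
        F=-(np.array(arm.current_force())-f0)@d; log.append(round(F,1))
        if F>fstop: break
    q=np.array(arm.current_ee_pos()); e=q-CORNER
    print("push",log,"jig xy mm",np.round([e@JX*1e3,e@JYv*1e3],1),"t",arm.current_t())
E
python3 - <<'E'
from h import *
arm.grip(.05)
p=jp(-.083,-.185,.20); r=bestR(p,JY)
arm.move_to(p,r); print(arm.current_ee_pos(),arm.current_t())
arm.move_l(jp(-.083,-.185,.03),feed=.15); arm.move_l(jp(-.083,-.185,.018),feed=.05)
print(arm.current_force(),arm.current_width())
push(JYv,.09,12)
E
```

```text
yaw -2.6 maxdq 83
[0.58524436 0.07425165 0.19999527] 3.7167
[-0.06895694 -0.80593155 -0.34626643] 0.04990938597114584
push [np.float64(-0.3), np.float64(-0.3), np.float64(-1.1), np.float64(-0.2), np.float64(-0.8), np.float64(0.1), np.float64(-0.9), np.float64(-0.9), np.float64(-1.0), np.float64(-1.3), np.float64(-0.6), np.float64(-0.9), np.float64(-1.2), np.float64(-0.9), np.float64(-0.9), np.float64(-0.5), np.float64(0.6), np.float64(-0.4), np.float64(-0.9), np.float64(-0.8), np.float64(-1.0), np.float64(-1.4), np.float64(-1.0), np.float64(-0.9), np.float64(-0.1), np.float64(-1.3), np.float64(-0.8), np.float64(-0.9), np.float64(-0.6), np.float64(-1.4), np.float64(-0.6), np.float64(0.2), np.float64(-0.9), np.float64(-0.6), np.float64(-0.5), np.float64(-0.2), np.float64(-0.4), np.float64(-0.9), np.float64(4.3), np.float64(21.6)] jig xy mm [ -83.3 -107.1] t 15.3917
```

Contact came at jig y = -107 mm, which fits the face at -90 plus half a finger width, so the y fence is reached. Next is the x push.

```bash
python3 - <<'E'
from h import *
e=np.array(arm.current_ee_pos())
arm.move_l(e-JYv*.006,feed=.05); p=e-JYv*.006; p[2]=.11; arm.move_l(p,feed=.2)
arm.grip(.045)
p=jp(-.19,-.050,.11); r=bestR(p,JY+90); arm.move_to(p,r)
im=arm.snapshot("top"); cv2.imwrite("pics/top1.png",cv2.resize(im[160:300,180:340],None,fx=4,fy=4,interpolation=2)[:,:,::-1])
arm.move_l(jp(-.19,-.050,.03),feed=.15); arm.move_l(jp(-.19,-.050,.018),feed=.05)
arm.move_l(jp(-.165,-.050,.018),feed=.06)
print(arm.current_force(),arm.current_t())
push(JX,.06,12)
E
```

```text
yaw 87.4 maxdq 81
[-0.96834772  1.0847385   0.02430569] 19.6333
push [np.float64(-1.4), np.float64(-0.7), np.float64(-1.0), np.float64(-0.5), np.float64(-0.7), np.float64(-1.0), np.float64(-0.6), np.float64(-0.6), np.float64(-0.7), np.float64(-1.0), np.float64(-1.1), np.float64(-0.6), np.float64(-0.4), np.float64(-1.4), np.float64(-1.3), np.float64(-1.7), np.float64(-1.2), np.float64(-1.2), np.float64(-0.9), np.float64(1.7), np.float64(12.5)] jig xy mm [-125.3  -50.2] t 24.8833
```

```bash
python3 - <<'E'
from h import *
e=np.array(arm.current_ee_pos())
p=e-JX*.006; arm.move_l(p,feed=.05); p[2]=.12; arm.move_l(p,feed=.2)
p=jp(-.06,-.15,.12); r=bestR(p,JY); arm.move_to(p,r); 
im=arm.snapshot("top"); cv2.imwrite("pics/top2.png",cv2.resize(im[170:295,200:320],None,fx=4.8,fy=4.8,interpolation=2)[:,:,::-1])
p[2]=.03;arm.move_l(p,feed=.15);p[2]=.018;arm.move_l(p,feed=.05)
arm.move_l(jp(-.06,-.112,.018),feed=.08)
push(JYv,.02,12,.001)
e=np.array(arm.current_ee_pos());arm.move_l(e-JYv*.006,feed=.05)
p=jp(-.06,-.15,.15); arm.move_l(p,feed=.2)
q=jp(-.06,-.30,.25); arm.move_l(q,feed=.3)
im=arm.snapshot("top"); cv2.imwrite("pics/top3.png",cv2.resize(im[170:295,200:320],None,fx=4.8,fy=4.8,interpolation=2)[:,:,::-1])
print(arm.current_t())
E
```

```text
yaw -2.6 maxdq 79
push [np.float64(-0.4), np.float64(-0.2), np.float64(-0.4), np.float64(-0.4), np.float64(5.2), np.float64(13.2)] jig xy mm [ -60.2 -107.2] t 30.475
32.4083
```

View pics/top3.png

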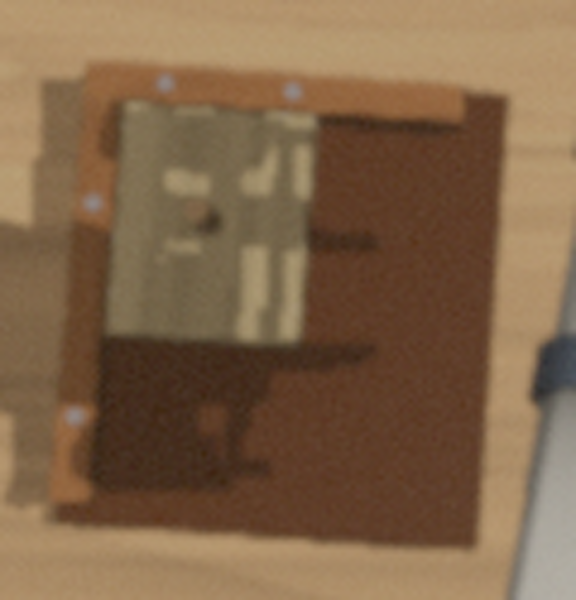

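The board sits square and flush against both fences, with the dowel tip at crop (198,213). I'll hover over the wheel, take a wrist look, and check the tip and bottle positions.

```bash
python3 - <<'E'
from h import *
t=ray("top",(200+198.5/4.8-.5,170+213.5/4.8-.5),.070); print("tip top cam",t,"fence-based",jp(-.0543,-.04615,.07), jp(-.055,-.045,.07))
print("bottle",ray("top",(505,183),.14),ray("top",(487,193),.06))
p=np.array([.5995,-.2506,.22]); r=bestR(p,11); arm.move_to(p,r)
c=arm.get_calibration("wrist"); im=arm.snapshot("wrist"); cv2.imwrite("pics/w1.png",im[:,:,::-1])
np.save("w1c.npy",c,allow_pickle=True); print(proj(c,[.5995,-.2506,.052]),proj(c,[.5995,-.2506,0.012]),arm.current_t(),np.round(arm.current_joint_positions()))
E
```

```text
tip top cam [0.61880726 0.2125124  0.07      ] fence-based [0.6200624  0.21236072 0.07      ] [0.61941528 0.21354129 0.07      ]
bottle [ 0.68319598 -0.33736252  0.14      ] [ 0.67813835 -0.32949375  0.06      ]
yaw 11 maxdq 32
[324.27167954 221.13774914] [324.4762241 211.6673519] 33.3167 [-28.  30.  73.   0.  77. -39.]
```

View pics/w1.png

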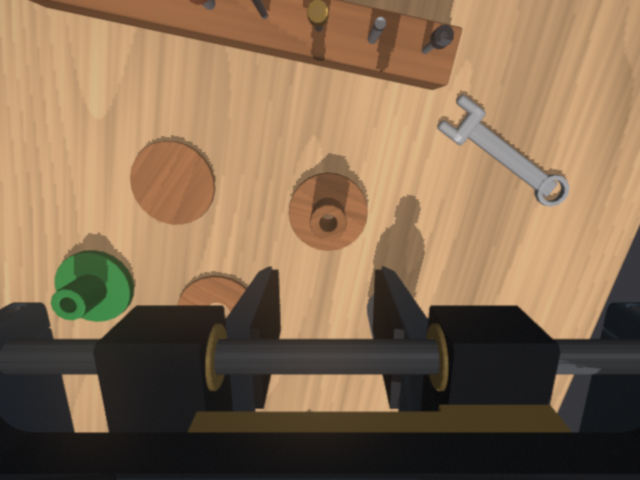

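The wrist view shows the hub hole at (328,222) against a predicted (324,221), so the estimate is within about 3 mm. I'll centre the wheel mechanically with two perpendicular squeezes, keeping the second as the grip. The bottle has about 18 mm of clearance.

```bash
python3 - <<'E'
from h import *
c=np.load("w1c.npy",allow_pickle=True).item()
w=ray("wrist",(328,222),.052,c); w2=ray("wrist",(328,211),.012,c); print(w,w2)
g=(w[:2]+w2[:2]+2*np.array([.5995,-.2506]))/4
P=lambda z:np.array([g[0],g[1],z])
arm.grip(.091)
r=bestR(P(.12),-1); arm.move_to(P(.12),r); arm.move_l(P(.03),feed=.15); arm.move_l(P(.020),feed=.05)
arm.grip(.03); print(arm.current_width(),arm.current_grasp_force())
arm.grip(.055)
r=bestR(P(.020),89); arm.move_to(P(.020),r)
arm.grip(.03); print(arm.current_width(),arm.current_grasp_force(),arm.current_ee_pos(),arm.current_t())
E
```

```text
[ 0.60294173 -0.25074512  0.052     ] [ 0.6028226  -0.24926461  0.012     ]
yaw -1 maxdq 12
0.03249271080200714 29.999819425866008
yaw 269 maxdq 90
0.03236598502355033 30.000264421105385 [ 0.60118652 -0.2503484   0.019997  ] 39.1333
```

```bash
python3 - <<'E'
from h import *
e=np.array(arm.current_ee_pos()); e[2]=.21; arm.move_l(e,feed=.15)
print(arm.current_width(),arm.current_force())
D=np.array([.6197,.2125,.21])
Rn=np.array(arm.current_tool_rot())
try: arm.move_l(D,feed=.2)
except arm.Unreachable as x: print("unreach",x); arm.move_l(D,bestR(D,89),feed=.2)
D[2]=.13; arm.move_l(D,feed=.15)
print(arm.current_ee_pos(),arm.current_width(),arm.current_t(),np.round(arm.current_joint_positions()))
for n in("scene","wrist","top"):
    cv2.imwrite(f"pics/{n}5.png",arm.snapshot(n)[:,:,::-1])
c=arm.get_calibration("scene"); u,v=proj(c,[.6197,.2125,.08]); print(u,v)
u,v=int(u),int(v); im=cv2.imread("pics/scene5.png")[v-60:v+60,u-70:u+70]; w=cv2.imread("pics/wrist5.png")
a=cv2.resize(im,(560,480),interpolation=2); 
cv2.imwrite("pics/c5.png",a); print(u-70,v-60)
E
```

```text
0.03249089391457605 [ 0.04400739  0.03458979 -0.40653275]
[0.62021582 0.21250783 0.13073596] 0.03227069875138396 43.7 [ 14.  35.  78.   0.  67. 105.]
388.24762668557617 213.33568279623324
318 153
```

View pics/c5.png

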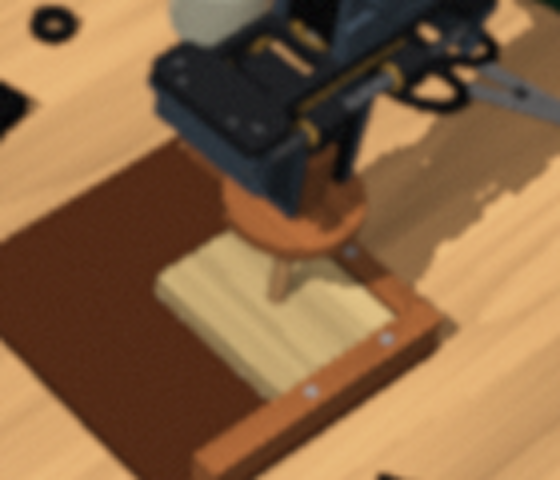

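The wheel is held level with the dowel below it. Dowel base is at crop (277,298), the flange spans 222–368 horizontally, and its bottom edge is at about 253. I'll compare these with the predicted outline.

```bash
python3 - <<'E'
from h import *
e=np.array(arm.current_ee_pos()); Rm=np.array(arm.current_tool_rot()); print(e,Rm[:,2],arm.current_t())
c=arm.get_calibration("scene"); cr=lambda P:(np.array(proj(c,P))-[318,153]+.5)*4-.5
th=np.linspace(0,2*np.pi,200)
pts=np.array([cr([e[0]+.04*np.cos(t),e[1]+.04*np.sin(t),e[2]-.02+h]) for h in(0,.012) for t in th])
print("flange pred umin umax vmax",pts[:,0].min(),pts[:,0].max(),pts[:,1].max())
dw=np.array([cr([.6197+.006*np.cos(t),.2125+.006*np.sin(t),.03]) for t in th]); print("dowel base pred",dw.min(0),dw.max(0))
im=cv2.imread("pics/c5.png"); im2=cv2.polylines(im.copy(),[dw.astype(int)],True,(255,0,0),1)
cv2.polylines(im2,[pts[:200].astype(int)],True,(0,255,0),1);cv2.polylines(im2,[pts[200:].astype(int)],True,(0,255,0),1)
top=np.array([jp(x,y,.03) for x,y in((0,0),(-.11,0),(-.11,-.09),(0,-.09))])
cv2.polylines(im2,[np.array([cr(p) for p in top]).astype(int)],True,(255,0,255),1)
z=cv2.resize(im2[150:420,120:460],None,fx=2.2,fy=2.2,interpolation=2)
cv2.imwrite("pics/o5.png",z)
E
```

```text
[0.62040889 0.21263666 0.1312684 ] [ 1.98666051e-03  4.61047353e-04 -9.99997920e-01] 43.85
flange pred umin umax vmax 218.61422486091692 367.0150722259748 263.70850638596426
dowel base pred [261.11435382 289.24537809] [281.63312874 305.39927968]
```

View pics/o5.png

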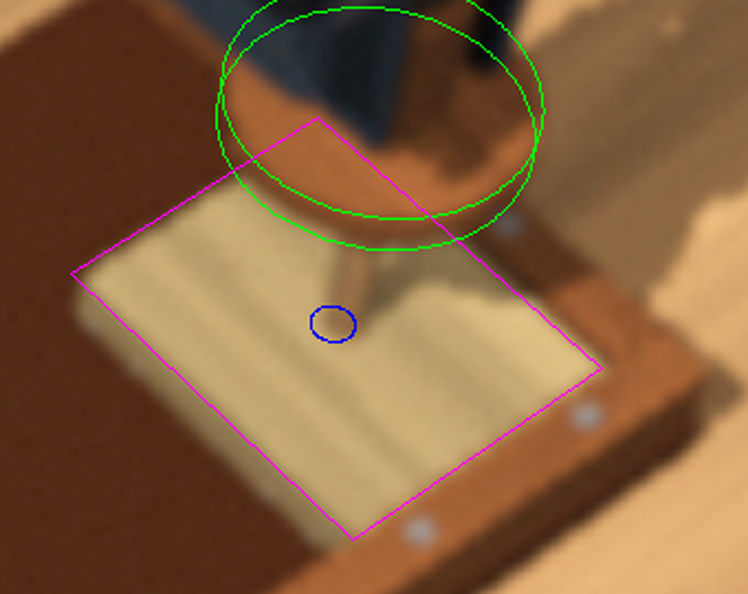

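The overlay fits the fence, but the dowel looks about 1.5 px right of the prediction. I'll raise the wheel so the tip shows, then measure tip and flange in the same frame.

```bash
python3 - <<'E'
from h import *
D=np.array([.6197,.2125,.19]); arm.move_l(D,R(269),feed=.15); arm.sleep(.3)
e=np.array(arm.current_ee_pos()); print(e,np.array(arm.current_tool_rot())[:,2],arm.current_t())
ims=[arm.snapshot("scene").astype(float) for _ in range(4)]; im=np.mean(ims,0).astype(np.uint8)[:,:,::-1]
cv2.imwrite("pics/scene6.png",im)
c=arm.get_calibration("scene")
u0,v0=int(proj(c,D)[0])-45,150
a=cv2.resize(im[v0:v0+96,u0:u0+90],None,fx=6,fy=6,interpolation=2)
cv2.imwrite("pics/c6.png",a)
cr=lambda P:(np.array(proj(c,P))-[u0,v0]+.5)*6-.5
th=np.linspace(0,2*np.pi,300); f=lambda z,r,x,y:np.array([cr([x+r*np.cos(t),y+r*np.sin(t),z]) for t in th])
for n,p in(("under",f(e[2]-.02,.04,*e[:2])),("ftop",f(e[2]-.008,.04,*e[:2])),("tip",f(.07,.006,.6197,.2125)),("base",f(.03,.006,.6197,.2125))):
    print(n,p.min(0).round(1),p.max(0).round(1),p.mean(0).round(1))
print("corners",[cr(jp(x,y,.03)).round(1) for x,y in((-.11,0),(-.11,-.09),(0,-.09))],u0,v0)
E
```

```text
[0.61938091 0.21241534 0.18922225] [-1.19589743e-03 -2.98975105e-04 -9.99999240e-01] 44.7
under [150.8 139.3] [377.5 306.9] [264.4 222.4]
ftop [154.6 115.8] [383.3 283.9] [269.1 199.1]
tip [212.7 387.1] [244.4 411.6] [228.6 399.4]
base [199.9 452.1] [230.7 476.3] [215.3 464.2]
corners [array([205.2, 324. ]), array([ 37.3, 430.1]), array([229., 611.])] 350 150
```

View pics/c6.png

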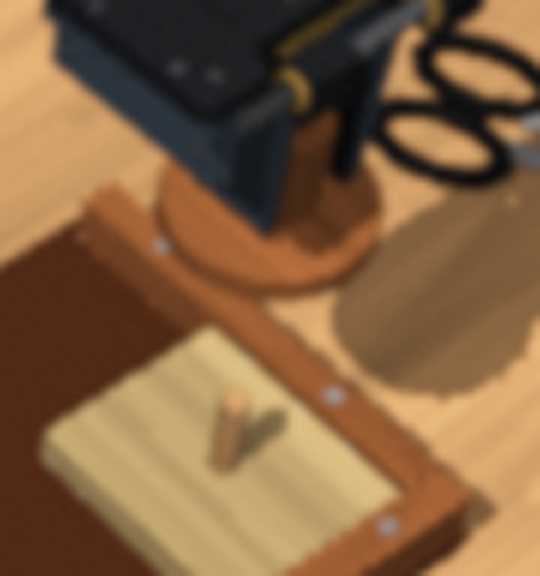

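Readings from the crop:

| Feature | Observed | Predicted |
|---|---|---|
| Dowel tip | (236,399) | (229,399) |
| Flange extent in u | 156–381 | 151–383 |

The flange's lower edge merges with the fence there. I'll measure the edge offsets numerically on the averaged frame, which costs no robot time.

```bash
python3 - <<'E'
from h import *
from scipy.ndimage import map_coordinates as mc, gaussian_filter as gf
c=arm.get_calibration("scene"); im=cv2.imread("pics/scene6.png").astype(float)
e=[.6197,.2125,.19]
th=np.linspace(0,2*np.pi,400)
P=np.array([proj(c,[e[0]+.04*np.cos(t),e[1]+.04*np.sin(t),e[2]-.02+h]) for h in(0,.012) for t in th]).astype(np.float32)
H=cv2.convexHull(P)[:,0]; m=H.mean(0); s=np.arange(-4,4.01,.1)
rows=[]
for p in H[::12]:
    n=(p-m)/np.linalg.norm(p-m)
    if p[1]<m[1]-2: continue
    q=p[None]+s[:,None]*n
    pr=np.array([mc(im[:,:,k],[q[:,1],q[:,0]],order=1) for k in range(3)]); g=np.linalg.norm(np.gradient(gf(pr,(0,4)),axis=1),axis=0)
    i=g[5:-5].argmax()+5; rows.append((*((p-[350,150])*6),*n,s[i],g[i]))
rows=np.array(rows); print(rows.round(1))
# dowel edges per row
def edges(z):
    u,v=proj(c,[.6197,.2125,z]); x=u+np.arange(-8,8.01,.1)
    pr=np.mean([[mc(im[:,:,k],[np.full_like(x,v+d),x],order=1) for k in range(3)] for d in(-.5,0,.5)],0)
    g=np.linalg.norm(np.gradient(gf(pr,(0,4)),axis=1),axis=0); 
    pk=[j for j in range(1,len(g)-1) if g[j]>g[j-1] and g[j]>=g[j+1]]
    print(z,[(round(x[j]-u,1),round(g[j],1)) for j in pk if g[j]>.8])
for z in(.04,.045,.05,.055,.06,.065,.068): edges(z)
E
```

```text
[[ 3.820e+02  2.054e+02  1.000e+00 -0.000e+00 -3.000e-01  6.300e+00]
 [ 3.744e+02  2.429e+02  9.000e-01  3.000e-01 -1.200e+00  2.500e+00]
 [ 3.687e+02  2.577e+02  9.000e-01  4.000e-01 -2.200e+00  2.700e+00]
 [ 3.590e+02  2.712e+02  8.000e-01  6.000e-01 -2.800e+00  3.600e+00]
 [ 3.458e+02  2.828e+02  7.000e-01  7.000e-01 -2.900e+00  4.000e+00]
 [ 3.295e+02  2.921e+02  6.000e-01  8.000e-01 -9.000e-01  4.300e+00]
 [ 3.107e+02  2.988e+02  4.000e-01  9.000e-01 -8.000e-01  5.800e+00]
 [ 2.901e+02  3.025e+02  3.000e-01  1.000e+00 -9.000e-01  6.200e+00]
 [ 2.684e+02  3.032e+02  0.000e+00  1.000e+00 -1.100e+00  4.400e+00]
 [ 2.466e+02  3.007e+02 -2.000e-01  1.000e+00 -5.000e-01  2.200e+00]
 [ 2.254e+02  2.952e+02 -4.000e-01  9.000e-01 -8.000e-01  2.300e+00]
 [ 2.056e+02  2.870e+02 -6.000e-01  8.000e-01  2.500e+00  2.200e+00]
 [ 1.879e+02  2.762e+02 -7.000e-01  7.000e-01  2.100e+00  2.500e+00]
 [ 1.731e+02  2.634e+02 -9.000e-01  5.000e-01 -8.000e-01  2.500e+00]
 [ 1.615e+02  2.490e+02 -9.000e-01  4.000e-01 -9.000e-01  3.800e+00]
 [ 1.537e+02  2.337e+02 -1.000e+00  2.000e-01 -8.000e-01  3.100e+
[... 392 characters left out ...]
float64(2.1)), (np.float64(7.2), np.float64(2.8))]
0.05 [(np.float64(-1.9), np.float64(3.3)), (np.float64(2.7), np.float64(1.8)), (np.float64(7.4), np.float64(1.2))]
0.055 [(np.float64(-1.5), np.float64(3.1)), (np.float64(2.4), np.float64(0.9)), (np.float64(5.7), np.float64(1.0))]
0.06 [(np.float64(-1.7), np.float64(3.0)), (np.float64(0.5), np.float64(1.4)), (np.float64(4.2), np.float64(1.7)), (np.float64(6.4), np.float64(2.2))]
0.065 [(np.float64(-2.0), np.float64(2.4)), (np.float64(0.2), np.float64(2.4)), (np.float64(4.1), np.float64(2.2)), (np.float64(6.3), np.float64(1.5))]
0.068 [(np.float64(-2.2), np.float64(1.7)), (np.float64(0.0), np.float64(2.2)), (np.float64(4.0), np.float64(1.8))]
```

```bash
python3 - <<'E'
from h import *
D=np.array([.6197,.2125,.13]); arm.move_l(D,R(269),feed=.15); arm.sleep(.2)
c=arm.get_calibration("wrist"); W=np.mean([arm.snapshot("wrist").astype(float) for _ in range(2)],0).astype(np.uint8)[:,:,::-1].copy()
T=np.mean([arm.snapshot("top").astype(float) for _ in range(3)],0).astype(np.uint8)[:,:,::-1].copy(); ct=arm.get_calibration("top")
cv2.imwrite("pics/w7.png",W);cv2.imwrite("pics/t7.png",T); print(arm.current_t(),arm.current_ee_pos())
th=np.linspace(0,2*np.pi,100)
B=[jp(x,y,.03) for x,y in((0,0),(-.11,0),(-.11,-.09),(0,-.09))]
F=[np.array([.6197+.04*np.cos(t),.2125+.04*np.sin(t),.122]) for t in th]
Tip=[np.array([.6197+.006*np.cos(t),.2125+.006*np.sin(t),.07]) for t in th]
Wz=cv2.resize(W,(600,450)); 
def dr(I,c,S,o,col,f): cv2.polylines(I,[np.round(((np.array([proj(c,p) for p in S])-o+.5)*f-.5)*8).astype(int)],True,col,1,cv2.LINE_AA,3)
for S,col in((B,(255,0,255)),(F,(0,255,0)),(Tip,(255,0,0))): dr(Wz,c,S,0,col,.9375)
o=np.array([205,175]); Tz=cv2.resize(T[175:275,205:305],(600,600),interpolation=2)
Tz2=Tz.copy()
for S,col in((B,(255,0,255)),(F,(0,255,0))): dr(Tz2,ct,S,o,col,6)
out=np.zeros((600,800,3),np.uint8)
out[:300,:400]=cv2.resize(W,(800,600))[0:600:2,0:800:2]; out[:300,:400]=cv2.resize(Wz,(400,300),interpolation=3)
out[:400,400:]=Tz2[100:500,100:500]
out[300:,:400]=cv2.resize(W[0:240,160:480],(400,300),interpolation=2)
cv2.imwrite("pics/o7.png",out)
print("wrist board pred",[proj(c,p).round(1) for p in B],"tip",proj(c,[.6197,.2125,.07]).round(1),"flange",np.array([proj(c,p) for p in F]).min(0),np.array([proj(c,p) for p in F]).max(0))
E
```

```text
45.9 [0.61981479 0.21250396 0.13030789]
wrist board pred [array([262.2, 166.9]), array([265.1, 310.9]), array([381.2, 313.7]), array([391.8, 170.4])] tip [326.5 262.4] flange [247.27046655 219.96602515] [405.77658832 365.69906077]
```

View pics/o7.png

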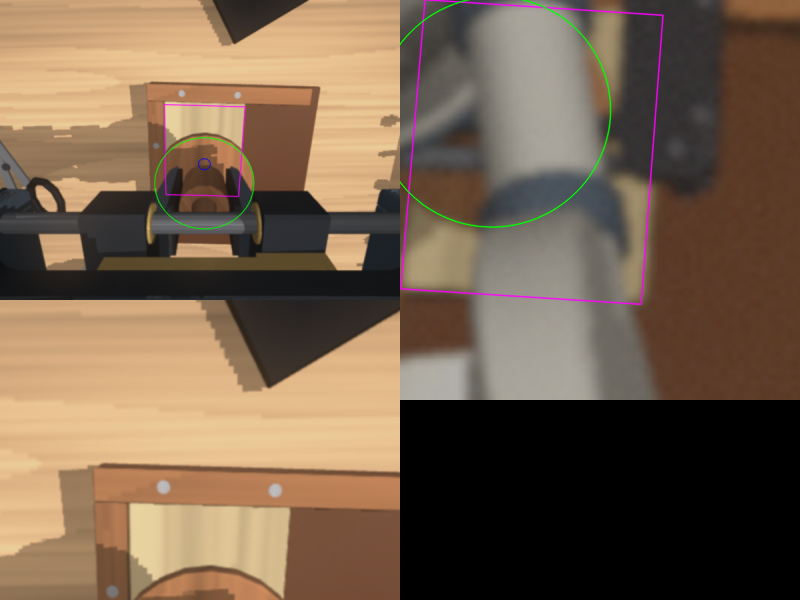

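The wrist view shows the board and held wheel displaced the same way from prediction, so the camera bias is shared and they line up to about 1 mm. The scene camera leans slightly the opposite way, so I'm keeping the fence-contact dowel position. I'll lower to a 10 mm gap and hand in.

```bash
python3 - <<'E'
from h import *
arm.move_l([.6199,.2125,.100],R(269),feed=.05); arm.sleep(.5)
print(np.mean([arm.current_ee_pos() for _ in range(8)],0),arm.current_force(),arm.current_width(),arm.current_grasp_force(),arm.current_t())
print(arm.sign_off())
E
```

```text
[0.61991288 0.21248422 0.10006287] [ 0.00970622  1.09948261 -0.76850834] 0.03265503232000169 29.999636658467352 47.15
the job is handed in; nothing more can be done
None
```

Job handed in at 47 s: the board is flush in the corner, and the wheel is held level about 10 mm above the dowel, centred to roughly 1–2 mm since the camera views disagreed slightly, with no sign of contact with the rack, board or dowel.

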